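# Set the sliding stop against a gearbox valve body

### The arm

A 7-joint arm with a two-finger parallel gripper is mounted at the origin on the work surface. World frame = base frame: x ahead of the robot, y to its left, z up, the work surface at z = 0. Lengths are in m, angles in rad, forces in N, time in s.
With the tool pointing down it reaches from about 0.4 to 0.85 m from the base axis. Payload 10.4 kg.
Tool frame: the origin (TCP) lies on the centre line of the jaws, within the pads' length; the fingertips stand 11 mm ahead of it and the grasp point (between the pads) lies 8 mm behind it; z points along the fingers, y is the line along which they close (so a half turn about z gives the same grasp; the last joint's range is limited). The gripper opens to 87 mm and grips with 3 to 60 N. Pads are 19 mm wide; open, the fingers measure 117 mm over their backs; the gripper's body (75 mm by 190 mm) begins 51 mm behind the grasp point.
Start: joints at [-0.023, 0.332, -0.065, 1.46, 0.022, 1.35, -0.088], TCP at [0.625, 0, 0.234] pointing down, gripper open.
Joint ranges: [-2.6, 2.6], [-0.5, 2.12], [-1.47, 1.34], [0.16, 2.42], [-1.27, 4.41], [0.06, 2.06], [-2.6, 2.6]. Speed limits (rad/s): [2.22, 2.22, 2.79, 2.79, 3.14, 3.14, 3.14].

### API

Orientations are given as a unit quaternion [x, y, z, w].
In Python, from bench import r gives the robot as it stands.
- The arm moves only by the shell command python3 -m pendant 'ROWS' [OPENING] [FORCE]. ROWS is JSON, a list of rows, each a list of 4 numbers: the shift along the tool's x, y, z in m, then the turn about the tool's z in rad. A call has 1 to 8 rows; each row shifts and turns the commanded pose from where the row before left it, along the tool's axes as they then stand; what a row does not reach is not made up. A row lasts 1/12 s, in which the tool goes at most 41.7 mm and 7.16 degrees, less where a joint would pass 70% of its speed; a pose out of reach is approached as far as the arm can. A call with a gripper value outside its range is refused whole. OPENING is the opening, from 0 (shut) to 1 (fully open), set as the call begins (- or left out, the last holds). The fingers move at their own pace and stop on an object; FORCE is the grip in N (left out, the last holds). Time passes only in rows, so rows that do not move let the fingers close. It gives the time, the measured TCP pose, the force, the opening and the grip force at its end, in the units of the state.
- r.read_state(): the state, without advancing time (a new reading comes with each control period).
- r.camera(name): name is "scene" or "side" or "wrist"; returns a dict with "img" (400x640x3 uint8, red, green, blue), "camera_matrix" (3x3 intrinsics, pixels), "xyz" and "attitude" of the camera in the world. Camera axes: x right, y down, z forward; pixel columns grow to the right and rows downward; lengths in m; the calibration is good to about 2 mm. A picture is of the moment at which its call begins. There is no depth.
- r.close_job(): hands the job in; it is judged then, once.
Trained networks look in the newest picture that a camera, given by its name, has taken for a name from the list of things; names that differ only in an ending like _2 or _b are one class to them, and where a whole thing is asked for, a point or a joint stands for the part that bears it (a point fixed in the world has none). Each returns a list of dicts, best first, with "score" (0 to 1); they miss things now and then, are a little off and sometimes report something else, mostly with a low value. They report only what shows in the picture. A call takes as long as a camera call. They do not tell look-alikes from the thing itself.
- r.outline_of(thing, camera): "mask" (400x640 bool, what is visible of it) and "bbox" ([centre column, centre row, width, height] in pixels, round what is visible of it).
The state is a dict: "time": time; "joint_positions": joint angles; "joint_vel": joint speeds; "joint_torque": joint torques, N m; "ee_pos": TCP position; "eef_rot": TCP orientation; "ft_force": force on the tool from outside, world axes, zero at the start; "torque": the same for the moment, N m; "width": finger opening in m; "grip_force": force on a finger pad.
Only numpy, scipy, OpenCV 4.12 (cv2) and the standard library are available. Lean on these libraries where they do the work, as an engineer would, in place of code of your own. Each camera call takes 0.05 s, during which the arm holds its last target. There are 200 camera calls.

### The job

Hold the release bar of the sliding stop up and slide the stop along its rail until its rubber buffer just touches the gearbox valve body. Then let the bar down and ease the stop back from the valve body, gently, only until the bar drops fully into the nearest notch. Leave the stop locked there and let go; do not shove the valve body, force the latch against its notches or disturb the other things on the bench.

Things in the scene. Friction and masses are not known exactly. Their poses are not given: they have to be found in the camera images.
- slide_rail: Fixed steel base plate 130 mm wide, 550 mm long, 12 mm thick on the bench, with two guide bars to 32 mm above the bench (16 mm wide, centred 35 mm either side of the middle). Origin on the bench on the middle line, 250 mm from the parking (-y) end, 300 mm from the other. y is the sliding direction, towards the valve body; x across; z up.
- stop (a joint): Travel of the sliding stop along the rail's +y, m; at 0 the middle of the stop is at y = -0.17 in the rail's frame; range -0.01 to 0.28. It starts parked at 0 to 0.03, latch down in the parking slot. The stop is an aluminium block 126 mm wide, 90 mm long along y, top 71 mm above the bench; it slides with about 2 N of friction.
- release_bar (a joint): Lift of the release bar, m: 0 is fully down in a notch or the parking slot, about 0.008 is resting on a tooth (not caught), above that the stop is free to slide, 0.014 is the hard upper stop. A spring and its weight press it down with 4 N (down) to 5.4 N (fully up).
- bar_grip (a point): Centre of the release bar's steel cross-bar, the part to grip: 12 mm thick along the rail, 14 mm high, 116 mm long across the rail, centre 140 mm above the bench when down, over the middle of the stop; 62 mm of open space below it. Two 10 mm posts carry it, 52 mm either side of the centre. x along the cross-bar, y the sliding direction, z up.
- bar_pawl (a point): Tip of the latch pawl under the middle of the release bar, 6 mm wide, 20 mm above the bench when down. It engages a fixed notched strip between the guides: a long parking slot at the -y end, then square teeth 6 mm wide, 10 mm wide and 8 mm deep notches between (16 mm pitch; 2 mm play either way). The strip's place along the rail varies by 8 mm either way and is not measured.
- stop_face (a point): Centre of the front of the rubber buffer (60 mm wide, 22 mm high) on the stop, 55 mm ahead (+y) of the middle of the stop, 50 mm above the bench; axes as the rail's.
- valve_face (a point): Centre of the end face of the valve body that the buffer meets, 50 mm above the bench; axes as the valve body's.
- valve_body: Gearbox valve body, a loose, heavy (4 kg) aluminium casting with a row of round steel solenoids on it, 104 mm wide, 150 mm long along the rail, 47 mm high, lying on the guides (underside 32 mm above the bench, top at 79 mm). Origin at the centre of its underside; axes as the rail's. Some 20 to 30 N would shift it.
- cup: Bystander: steel cup, 68 mm across, 75 mm high, standing on the bench beyond the rail; origin at the centre of its underside.
- wrench: Bystander: 180 mm steel wrench lying on the bench beyond the rail; origin at its underside.
- socket: Bystander: deep steel socket, 32 mm across, 55 mm high, standing on the bench beyond the rail; origin at the centre of its underside.
Not all that is in view belongs to the job. What is shaped like the valve_body but green or turquoise is not meant.

How it is judged:
By the outcome, as a careful person would: the job done as asked, in the order asked, and still so for the second after the job is handed in, with the robot touching nothing.
It also fails if it takes over 58 s, if anything falls off the work surface, if the arm or the gripper's body presses on something with over 40 N, if the wrist force passes 120 N, or if a joint passes its speed limit or range.

## Working session

There is one attempt and no reset: what is moved stays moved. The work goes in short steps, Python scripts to look and compute and a shell command to move; the robot and the scene stay as the last step left them, time stands still between calls to the robot, and variables do not carry over. Pictures are saved under pics/ and viewed, at most 10 in all, crops included, and the job is handed in when it is done.

```bash
mkdir -p pics
python3 - <<'E'
from bench import r
import cv2,numpy as np
ims=[]
for c in ["scene","side"]:
    d=r.camera(c); cv2.imwrite(f"pics/{c}0.png",d["img"][:,:,::-1]); print(c,d["camera_matrix"],d["xyz"],d["attitude"])
    for t in ["slide_rail","stop","release_bar","bar_grip","valve_body","stop_face"]:
        try: print(t,[(o["bbox"],round(o["score"],2)) for o in r.outline_of(t,c)])
        except Exception as e: print(t,e)
print(r.read_state())
E
```

```text
scene [[463.7200249    0.         316.44026913]
 [  0.         463.7200249  200.3566014 ]
 [  0.           0.           1.        ]] [ 1.06042069 -0.86075947  0.7931292 ] [ 0.85058284  0.23491235 -0.11319982 -0.45662985]
slide_rail [([300.1, 231.3, 146.9, 120.0], 0.95), ([397.2, 225.3, 60.4, 29.4], 0.61)]
stop [([272.1, 233.7, 58.9, 59.0], 0.65)]
release_bar [([272.2, 222.4, 38.7, 40.5], 0.66)]
bar_grip [([270.6, 224.6, 43.5, 36.8], 0.7), ([326.6, 308.0, 32.6, 40.3], 0.54)]
valve_body [([297.4, 166.1, 36.5, 39.9], 0.95), ([416.1, 188.5, 60.1, 36.4], 0.67), ([335.6, 192.1, 59.7, 42.3], 0.66)]
stop_face [([274.8, 232.9, 60.5, 62.4], 0.67)]
side [[373.21930058   0.         318.7967747 ]
 [  0.         373.21930058 199.75347352]
 [  0.           0.           1.        ]] [0.1482698  0.48489191 0.77520469] [-0.32941678  0.8735278  -0.33327769  0.13175642]
slide_rail [([314.2, 235.4, 186.5, 180.1], 0.93), ([372.2, 169.3, 36.1, 39.4], 0.44)]
stop [([370.2, 180.8, 58.4, 63.2], 0.82)]
release_bar [([372.8, 167.6, 40.1, 43.7], 0.78)]
bar_grip [([373.1, 166.9, 36.9, 43.7], 0.89)]
valve_body [([
[... 178 characters left out ...]
tions': array([-0.02262438,  0.3321745 , -0.06469127,  1.46010027,  0.02164584,
        1.34994008, -0.08845851]), 'joint_vel': array([-0.00107702, -0.00040422, -0.00066107,  0.00065574,  0.00167114,
       -0.00038023, -0.00017288]), 'joint_torque': array([-6.37498251e-04, -6.22909498e+01,  2.40265403e-02, -3.90065360e+01,
       -6.09818171e-02,  3.12924804e-02,  7.54807434e-05]), 'ee_pos': array([6.25009147e-01, 1.17759388e-05, 2.33591320e-01]), 'eef_rot': array([7.07081711e-01, 7.07131850e-01, 1.57612946e-05, 3.77757497e-05]), 'ft_force': array([ 0.25946292, -0.17090246, -0.07039098]), 'torque': array([0.04913988, 0.00712517, 0.01055785]), 'grip_force': 0.0, 'width': 0.08712853352899476}
```

Run:
```python
import cv2,numpy as np
a=cv2.imread("pics/scene0.png")[90:340,150:500];b=cv2.imread("pics/side0.png")[100:400,130:480]
cv2.imwrite("pics/a.png",cv2.resize(a,(784,560),interpolation=cv2.INTER_CUBIC)); cv2.imwrite("pics/b.png",cv2.resize(b,(700,600),interpolation=cv2.INTER_CUBIC))
```

```text
(no output)
```

View pics/a.png

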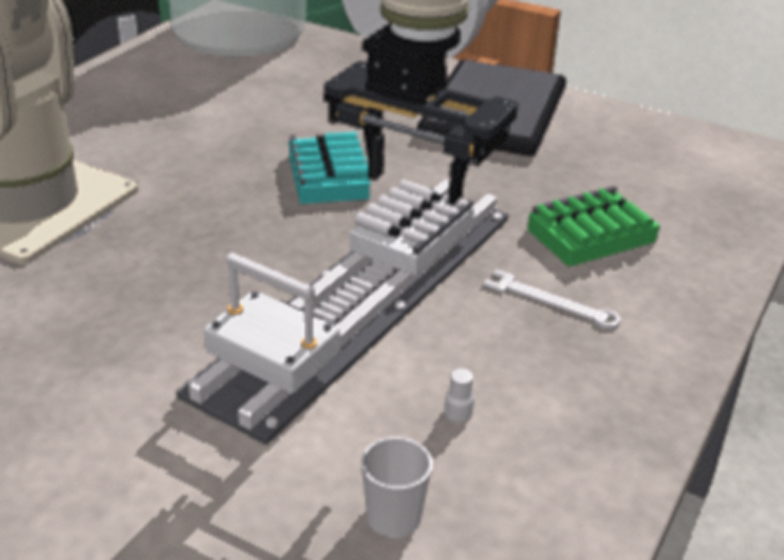

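View pics/b.png

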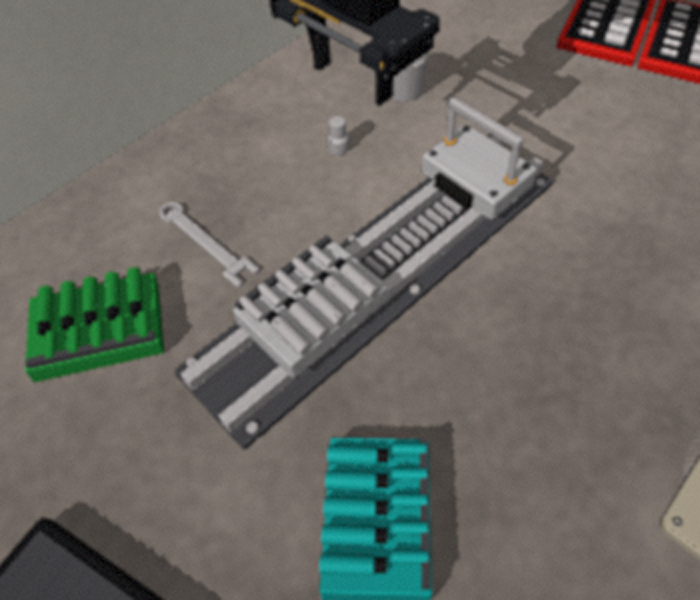

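The grey casting on the rail, at scene (335,192) and side (284,252), is the valve body. The turquoise one (scene 297,166) and the green one (416,188) are look-alikes lying off the rail. The stop's bar is at scene (272,213) and side (373,160). I'll fit the rail and stop pose from these points.

```bash
cat > h.py <<'E'
import numpy as np
from scipy.spatial.transform import Rotation as R
K={"scene":(463.72,316.44,200.357),"side":(373.219,318.797,199.753)}
P={"scene":([1.06042069,-0.86075947,0.7931292],[0.85058284,0.23491235,-0.11319982,-0.45662985]),"side":([0.1482698,0.48489191,0.77520469],[-0.32941678,0.8735278,-0.33327769,0.13175642])}
def proj(c,p):
    f,cx,cy=K[c]; q=R.from_quat(P[c][1]).inv().apply(np.array(p)-P[c][0]); return np.array([cx+f*q[0]/q[2],cy+f*q[1]/q[2]])
E
python3 - <<'E'
from h import *
from scipy.optimize import least_squares
A=lambda u,v:np.array([150+u/2.24,90+v/2.24]); B=lambda u,v:np.array([130+u/2,100+v/2])
# kind 0 rail,1 stop-relative,2 valve start
O=[("scene",0,(-.065,-.25,.012),A(178,391)),("scene",0,(.065,-.25,.012),A(268,433)),("scene",0,(.065,.30,.012),A(508,214)),
("side",0,(.065,.30,.012),B(178,372)),("side",0,(-.065,.30,.012),B(247,442)),("side",0,(-.065,-.25,.012),B(557,177)),
("scene",1,(-.058,0,.147),A(231,255)),("scene",1,(.058,0,.147),A(313,288)),("side",1,(.058,0,.147),B(453,99)),("side",1,(-.058,0,.147),B(521,142)),
("side",1,(-.063,.045,.071),B(490,197)),("side",1,(.063,.045,.071),B(425,153)),
("scene",2,(-.052,0,.079),A(353,233)),("scene",2,(.052,0,.079),A(415,258)),
("side",2,(.052,.15,.079),B(235,308)),("side",2,(-.052,.15,.079),B(298,358))]
def f(p):
    x,y,t,s,v=p;o=[]
    for c,k,q,u in O:
        q=np.array(q,float); q[1]+= [0,-.17+s,v][k]
        w=[x+np.cos(t)*q[0]-np.sin(t)*q[1],y+np.sin(t)*q[0]+np.cos(t)*q[1],q[2]]
        o.append(proj(c,w)-u)
    return np.ravel(o)
s=least_squares(f,[.6,-.05,0,.015,.05],loss="soft_l1"); x,y,t,st,v=s.x
print(s.x,np.round(s.fun.reshape(-1,2),1))
b=-.17+st; print("bar",x-np.sin(t)*b,y+np.cos(t)*b,"gap",v-(b+.055),"dir",-np.sin(t),np.cos(t))
E
```

```text
[ 0.52774684  0.03014362 -0.05312208  0.015991    0.06236455] [[-2.   1.4]
 [-0.7  3.8]
 [-0.9  0.2]
 [-1.3  0. ]
 [-0.1  3.5]
 [-1.7  0.8]
 [-1.5  0.2]
 [ 0.2  1.5]
 [-2.4 -0.9]
 [-0.2 -0.9]
 [ 2.   3.4]
 [-2.5  1. ]
 [-4.1 -4.6]
 [-0.8 -4.1]
 [-0.4 -4.3]
 [-1.4 -0.7]]
bar 0.5195694044444543 -0.12364813626511736 gap 0.16137355717303714 dir 0.05309709771980511 0.998589354146004
```

```bash
python3 -m pendant '[[-0.0155,-0.0132,0,0],[-0.0155,-0.0132,0,0],[-0.0155,-0.0132,0,0],[-0.0155,-0.0132,0,0],[-0.0155,-0.0132,0,0],[-0.0155,-0.0132,0,0],[-0.0155,-0.0132,0,0],[-0.0155,-0.0132,0,0]]' 1
python3 -m pendant '[[0,0,0,-0.12],[0,0,0,-0.12],[0,0,0,-0.12],[0,0,0,-0.12],[0,0,0,-0.12],[0,0,0,-0.12],[0,0,0,-0.12],[0,0,0,-0.12]]'
python3 -m pendant '[[0,0,0,-0.12],[0,0,0,-0.12],[0,0,0,-0.12],[0,0,0,-0.12],[0,0,0,-0.078],[0,0,0,0]]'
python3 - <<'E'
from bench import r
import cv2
d=r.camera("wrist"); cv2.imwrite("pics/w1.png",d["img"][:,:,::-1]); print(d["camera_matrix"],list(d["xyz"]),list(d["attitude"]))
for t in ["bar_grip","slide_rail","valve_body"]: print(t,[(o["bbox"],round(o["score"],2)) for o in r.outline_of(t,"wrist")])
s=r.read_state();print(s["joint_positions"],s["ee_pos"],s["ft_force"])
E
```

```text
time: 1.37
ee_pos: [0.5187, -0.1247, 0.2337]
eef_rot: [0.707, 0.707, 0.0, 0.0]
ft_force: [1.4, -0.7, 0.4]
width: 0.0872
grip_force: 0.0
time: 2.03
ee_pos: [0.5194, -0.124, 0.2337]
eef_rot: [0.298, 0.955, 0.0, 0.0]
ft_force: [-0.0, -0.3, 0.3]
width: 0.0868
grip_force: 0.0
time: 2.53
ee_pos: [0.5194, -0.124, 0.2336]
eef_rot: [0.025, 1.0, -0.0, 0.0]
ft_force: [-0.0, -0.6, -0.6]
width: 0.087
grip_force: 0.0
[[277.81194805   0.         322.87132742]
 [  0.         277.81194805 198.96542955]
 [  0.           0.           1.        ]] [np.float64(0.4400373606315968), np.float64(-0.12045320436679281), np.float64(0.3845625738703103)] [np.float64(0.7165661694974057), np.float64(0.6821978893863683), np.float64(0.10043367971036579), np.float64(0.10512868508849157)]
bar_grip [([325.0, 201.2, 14.2, 126.5], 0.93)]
slide_rail [([445.3, 190.9, 389.4, 136.9], 0.75)]
valve_body [([622.2, 256.9, 35.5, 29.3], 0.79), ([563.5, 185.4, 150.8, 85.1], 0.66), ([614.9, 38.0, 45.2, 74.1], 0.56)]
[ 0.22872707  0.13589624 -0.08768681  1.69952858  0.01226934  1.30660203
  1.65409237] [ 0.51940116 -0.12398734  0.23359264] [-0.18198107 -1.13583732 -0.776135  ]
```

View pics/w1.png

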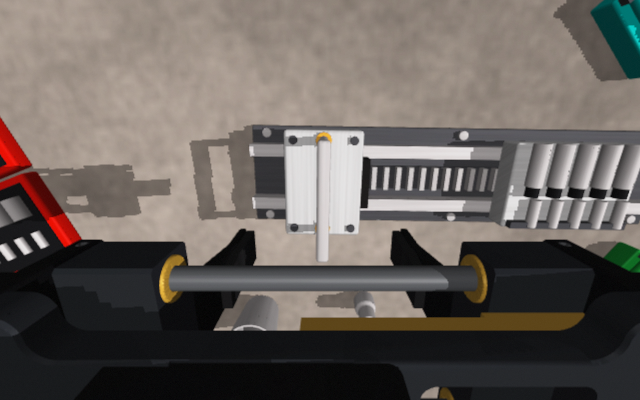

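The wrist view shows the bar from (324,139) to (322,262), between the open fingers. The buffer front is at column ~370 and the valve end face at ~500. I'll convert these to positions.

```bash
cat >> h.py <<'E'
def ray(d,u,v,z):
    K=d["camera_matrix"];q=R.from_quat(d["attitude"]).apply(np.linalg.inv(K)@[u,v,1]);o=np.array(d["xyz"]);return o+q*(z-o[2])/q[2]
E
python3 - <<'E'
from bench import r
from h import *
d=r.camera("wrist")
a=ray(d,324,139,.147);b=ray(d,322.3,262,.147);print("bar",a,b,(a+b)/2,np.linalg.norm(a-b),"rail x yaw",np.arctan2(*(b-a)[1::-1]))
p=ray(d,253,126,.012);q=ray(d,640,130.5,.012);print("rail yaw",np.arctan2(q[0]-p[0],q[1]-p[1]))
for u,v,z in[(361,185,.071),(370,185,.061),(516,150,.079),(501,222,.079),(500,185,.05)]:print(u,ray(d,u,v,z))
m=r.outline_of("bar_grip","wrist")[0]["mask"];ys,xs=np.nonzero(m)
for v in(160,200,240):print(v,xs[ys==v].min(),xs[ys==v].max())
E
```

```text
bar [ 0.45893329 -0.11990405  0.147     ] [ 0.57420759 -0.12778332  0.147     ] [ 0.51657044 -0.12384368  0.147     ] 0.11554327093697238 rail x yaw -0.06824613685826633
rail yaw 0.06660155211435012
361 [ 0.51962929 -0.0798433   0.071     ]
370 [ 0.52276437 -0.06779925  0.061     ]
516 [0.48767203 0.08860073 0.079     ]
501 [0.57159949 0.08309593 0.079     ]
500 [0.5345029  0.09480385 0.05      ]
160 316 329
200 316 329
240 316 327
```

```bash
python3 -m pendant '[[0.003,0,0.0125,0.014],[0,0,0.0127,0],[0,0,0.0127,0],[0,0,0.0127,0],[0,0,0.0127,0],[0,0,0.0127,0],[0,0,0.0127,0],[0,0,0.0127,0]]' 1
python3 -m pendant '[[0,0,0,0],[0,0,0,0],[0,0,0,0],[0,0,0,0],[0,0,0,0],[0,0,0,0],[0,0,0,0],[0,0,0,0]]' 0 25
python3 -m pendant '[[0,0,0,0],[0,0,0,0],[0,0,0,0],[0,0,0,0]]'
```

```text
time: 3.5
ee_pos: [0.5165, -0.1238, 0.1316]
eef_rot: [0.034, 0.999, 0.0, 0.0]
ft_force: [0.1, 0.2, 0.3]
width: 0.087
grip_force: 0.0
time: 4.17
ee_pos: [0.5165, -0.1238, 0.1324]
eef_rot: [0.033, 0.999, -0.0, 0.0]
ft_force: [-0.5, -0.3, 0.4]
width: 0.0415
grip_force: 0.0
time: 4.5
ee_pos: [0.5164, -0.1238, 0.1321]
eef_rot: [0.033, 0.999, 0.0, -0.0]
ft_force: [-0.7, 0.4, 0.4]
width: 0.0149
grip_force: 0.0
```

```bash
python3 -m pendant '[[0,0,0,0],[0,0,0,0],[0,0,0,0],[0,0,0,0]]'
python3 -m pendant '[[0,0,-0.002,0],[0,0,-0.002,0],[0,0,-0.002,0],[0,0,-0.002,0],[0,0,-0.002,0],[0,0,-0.001,0],[0,0,0,0],[0,0,0,0]]'
```

```text
time: 4.83
ee_pos: [0.5164, -0.1238, 0.1322]
eef_rot: [0.033, 0.999, -0.0, 0.0]
ft_force: [0.1, 0.1, 0.1]
width: 0.0121
grip_force: 25.0
time: 5.5
ee_pos: [0.5164, -0.1238, 0.1431]
eef_rot: [0.033, 0.999, 0.0, 0.0]
ft_force: [1.6, -0.5, -5.1]
width: 0.0116
grip_force: 25.0
```

```bash
python3 -m pendant '[[0,0.003,0,0],[0,0.007,0,0],[0,0.007,0,0],[0,0.007,0,0],[0,0.007,0,0],[0,0.007,0,0],[0,0.007,0,0],[0,0.005,0,0]]'
python3 -m pendant '[[0,0.007,0,0],[0,0.007,0,0],[0,0.007,0,0],[0,0.007,0,0],[0,0.007,0,0],[0,0.007,0,0],[0,0.007,0,0],[0,0.003,0,0]]'
python3 -m pendant '[[0,0.007,0,0],[0,0.007,0,0],[0,0.007,0,0],[0,0.003,0,0],[0,0,0,0],[0,0,0,0]]'
python3 - <<'E'
from bench import r
import cv2
for c in["wrist","side"]:
    d=r.camera(c); i=d["img"][:,:,::-1]
    cv2.imwrite(f"pics/{c}2.png",i)
    print(c,[(o["bbox"],round(o["score"],2)) for o in r.outline_of("stop",c)])
a=cv2.imread("pics/wrist2.png")[100:300,240:640];b=cv2.imread("pics/side2.png")[160:310,200:400]
import numpy as np
cv2.imwrite("pics/c.png",np.vstack([cv2.resize(a,(560,280)),cv2.resize(b,(400,300),interpolation=cv2.INTER_CUBIC)[:, :].copy() if 0 else cv2.copyMakeBorder(cv2.resize(b,(400,300),interpolation=cv2.INTER_CUBIC),0,0,0,160,cv2.BORDER_CONSTANT)]))
E
```

```text
time: 6.17
ee_pos: [0.5197, -0.0727, 0.1431]
eef_rot: [0.033, 0.999, 0.0, -0.0]
ft_force: [1.1, -1.5, -5.6]
width: 0.0118
grip_force: 25.0
time: 6.83
ee_pos: [0.5231, -0.0205, 0.1431]
eef_rot: [0.033, 0.999, 0.0, -0.0]
ft_force: [-1.5, -0.9, -4.4]
width: 0.0119
grip_force: 25.0
time: 7.33
ee_pos: [0.5246, 0.0028, 0.143]
eef_rot: [0.033, 0.999, 0.0, -0.0]
ft_force: [-3.4, 1.9, -5.1]
width: 0.0117
grip_force: 25.0
wrist [([328.0, 224.6, 125.2, 183.5], 0.76)]
side [([337.4, 210.6, 57.7, 55.9], 0.92)]
```

View pics/c.png

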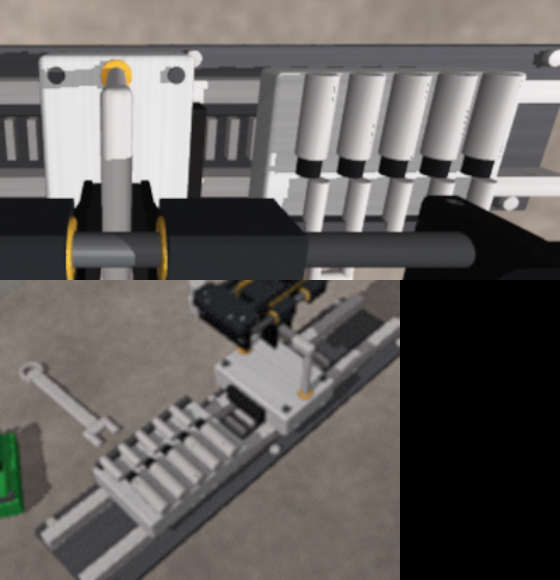

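The buffer front is at wrist column ~386 and the valve's near face edge at ~428 (top), ~421 (foot). I'll compute the gap.

```bash
python3 - <<'E'
from bench import r
from h import *
d=r.camera("wrist")
f=lambda p:np.dot(p[:2],[.0605,.998])
s=r.read_state(); print(f(s["ee_pos"])+.055, s["ft_force"])
print("buf",f(ray(d,386.5,185,.061)),f(ray(d,386.5,185,.05)))
for u,v,z in[(429,155,.079),(420.5,220,.032),(428,152,.079)]:print(f(ray(d,u,v,z)))
E
python3 -m pendant '[[0.0008,0.001,0,0],[0,0.001,0,0],[0,0.002,0,0],[0,0.002,0,0],[0,0.002,0,0],[0,0.001,0,0],[0,0,0,0]]'
```

```text
0.08857828664307092 [-4.45731436  1.73221083 -4.84397319]
buf 0.08844669206798561 0.09102827125852406
0.11560051978197049
0.13166688902537274
0.11459367358872596
time: 8.17
ee_pos: [0.5251, 0.0114, 0.1434]
eef_rot: [0.033, 0.999, 0.0, 0.001]
ft_force: [1.8, 0.2, -5.7]
width: 0.0116
grip_force: 25.0
```

```bash
python3 -m pendant '[[0,0.001,0,0],[0,0.002,0,0],[0,0.002,0,0],[0,0.002,0,0],[0,0.001,0,0],[0,0,0,0]]'
python3 - <<'E'
from bench import r
from h import *
import cv2
d=r.camera("wrist")
f=lambda p:np.dot(p[:2],[.0605,.998])
s=r.read_state(); print(f(s["ee_pos"])+.055, s["ft_force"])
i=d["img"][110:260,330:480,::-1]; cv2.imwrite("pics/w3.png",cv2.resize(i,(600,600),interpolation=cv2.INTER_CUBIC))
E
```

```text
time: 8.67
ee_pos: [0.5255, 0.0194, 0.1433]
eef_rot: [0.033, 0.999, 0.0, 0.0]
ft_force: [3.9, 0.1, -4.9]
width: 0.0115
grip_force: 25.0
0.1061763534408941 [ 3.51225251 -0.46732399 -4.25830232]
```

View pics/w3.png

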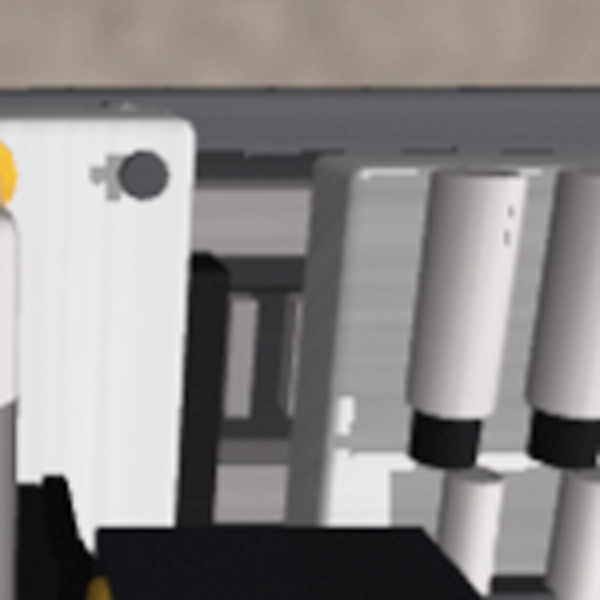

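The buffer front is at crop column ~225 and the valve face spans ~305 (foot) to ~345 (top edge), so a clear gap remains.

Run:
```python
from bench import r
from h import *
d=r.camera("wrist")
f=lambda p:np.round([np.dot(p[:2],[.0605,.998]),*p],4)
print("cam",d["xyz"],"tcp+55",f(r.read_state()["ee_pos"])[0]+.055)
print("buf",f(ray(d,386.2,185,.061)))
for u,v,z in[(416.2,185,.079),(406.2,185,.032),(419.2,155,.079),(408.7,155,.032),(413.7,210,.079),(404.2,210,.032)]:print(u,f(ray(d,u,v,z)))
```

```text
cam [0.44610521 0.02427273 0.29420178] tcp+55 0.1061
buf [0.1058 0.5072 0.0753 0.061 ]
416.2 [0.1255 0.5041 0.0952 0.079 ]
406.2 [0.1321 0.5161 0.101  0.032 ]
419.2 [0.1257 0.4803 0.0968 0.079 ]
408.7 [0.1321 0.4871 0.1028 0.032 ]
413.7 [0.1254 0.5251 0.0938 0.079 ]
404.2 [0.1321 0.5418 0.0995 0.032 ]
```

```bash
python3 -m pendant '[[-0.0003,0.002,0,0],[-0.0003,0.003,0,0],[0,0.003,0,0],[0,0.003,0,0],[0,0.003,0,0],[0,0.002,0,0],[0,0,0,0],[0,0,0,0]]'
python3 - <<'E'
from bench import r
from h import *
import cv2
d=r.camera("wrist")
f=lambda p:np.dot(p[:2],[.0605,.998])
s=r.read_state(); print(f(s["ee_pos"])+.055, s["ft_force"])
i=d["img"][110:260,330:480,::-1]; cv2.imwrite("pics/w4.png",cv2.resize(i,(600,600),interpolation=cv2.INTER_CUBIC))
E
```

```text
time: 9.43
ee_pos: [0.5266, 0.0357, 0.1431]
eef_rot: [0.033, 0.999, 0.0, -0.0]
ft_force: [0.0, 1.2, -4.9]
width: 0.0118
grip_force: 25.0
0.12232901426932469 [-0.07563228  1.72951912 -4.47304505]
```

View pics/w4.png

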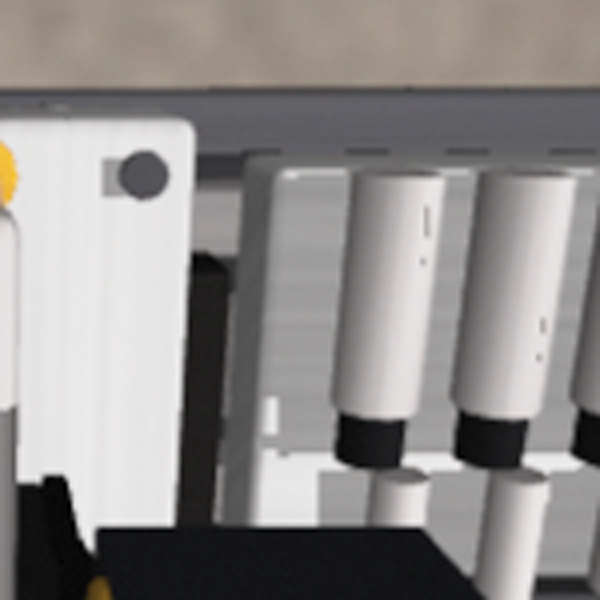

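About 6 mm of gap is left (buffer front at column 225, face at 237–262). I'll creep from here and watch the force.

```bash
python3 -m pendant '[[0,0.001,0,0],[0,0.001,0,0],[0,0.001,0,0],[0,0,0,0]]' | grep -E "pos|ft"
python3 -m pendant '[[0,0.0005,0,0],[0,0.0005,0,0]]'| grep -E "pos|ft"
```

```text
ee_pos: [0.5268, 0.0378, 0.143]
ft_force: [-2.2, -2.0, -5.4]
ee_pos: [0.5269, 0.0387, 0.143]
ft_force: [-1.6, -1.5, -4.6]
```

```bash
python3 -m pendant '[[0,0.0005,0,0],[0,0.0005,0,0]]'| grep -E "pos|ft"
python3 -m pendant '[[0,0.0005,0,0]]'| grep -E "pos|ft"
python3 -m pendant '[[0,0.0005,0,0]]'| grep -E "pos|ft"
```

```text
ee_pos: [0.527, 0.0398, 0.1431]
ft_force: [-2.4, -1.6, -4.8]
ee_pos: [0.527, 0.0404, 0.1431]
ft_force: [-3.2, -1.6, -5.4]
ee_pos: [0.5271, 0.0409, 0.1431]
ft_force: [-4.0, -1.4, -5.0]
```

Run:
```python
from bench import r
import cv2
d=r.camera("wrist")
print(r.read_state()["ft_force"])
i=d["img"][150:210,360:420,::-1]; cv2.imwrite("pics/w5.png",cv2.resize(i,(480,480),interpolation=cv2.INTER_CUBIC))
```

```text
[-2.32399533 -1.09746897 -5.05206186]
```

View pics/w5.png

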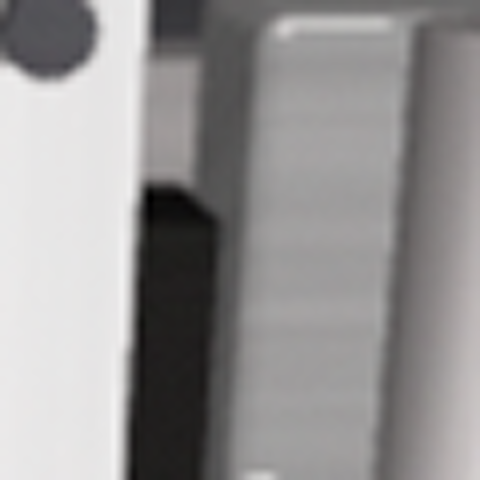

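The buffer front is at column 215 (8x crop) and the face edge at ~235. That leaves 1–2 mm, so I'll keep going in 0.5 mm steps.

```bash
for i in 1; do python3 -m pendant '[[0.0002,0.0005,0,0]]'| grep -E "pos|ft"
python3 -m pendant '[[0.0002,0.0005,0,0]]'| grep -E "pos|ft"; done
python3 -m pendant '[[0,0.0004,0,0]]'| grep -E "pos|ft"
```

```text
ee_pos: [0.5271, 0.0413, 0.1431]
ft_force: [-2.7, -1.6, -5.1]
ee_pos: [0.5271, 0.0418, 0.1432]
ft_force: [-1.9, -1.4, -5.3]
ee_pos: [0.5271, 0.0423, 0.1433]
ft_force: [-0.7, -0.7, -5.2]
```

```bash
python3 -m pendant '[[0,0.0004,0,0]]'| grep -E "pos|ft"
python3 -m pendant '[[0,0.0004,0,0]]'| grep -E "pos|ft"
```

```text
ee_pos: [0.5271, 0.0427, 0.1433]
ft_force: [-0.4, -1.3, -5.1]
ee_pos: [0.5272, 0.0431, 0.1433]
ft_force: [-0.5, -1.4, -5.8]
```

```bash
python3 -m pendant '[[0,0.0004,0,0]]'| grep -E "pos|ft"
python3 -m pendant '[[0,0.0004,0,0]]'| grep -E "pos|ft"
```

```text
ee_pos: [0.5272, 0.0435, 0.1432]
ft_force: [-1.2, -2.6, -6.4]
ee_pos: [0.5271, 0.0436, 0.1432]
ft_force: [-0.5, -3.7, -5.4]
```

```bash
python3 -m pendant '[[0,0.0003,0,0]]'| grep -E "pos|ft"
python3 -m pendant '[[0,0,0,0]]'| grep -E "pos|ft"
```

```text
ee_pos: [0.5272, 0.0436, 0.1432]
ft_force: [0.0, -5.3, -5.1]
ee_pos: [0.5272, 0.0436, 0.1432]
ft_force: [-0.1, -4.0, -4.7]
```

Contact is confirmed: the tool stalled at y=0.0436 while the force rose. I'll relieve the push and let the bar down.

```bash
python3 -m pendant '[[0,-0.0004,0.001,0],[0,-0.0003,0.001,0],[0,0,0.0005,0],[0,0,0,0]]'| grep -E "pos|ft"
python3 -m pendant '[[0,0,0.0005,0],[0,0,0,0]]'| grep -E "pos|ft"
python3 -m pendant '[[0,0,0.0005,0],[0,0,0,0]]'| grep -E "pos|ft"
```

```text
ee_pos: [0.5272, 0.0435, 0.1406]
ft_force: [1.1, -2.6, -4.9]
ee_pos: [0.5271, 0.0435, 0.1402]
ft_force: [0.8, -2.3, -4.0]
ee_pos: [0.5272, 0.0435, 0.1401]
ft_force: [-0.5, -2.7, -0.1]
```

The bar is resting on a tooth (z=0.1401, load transferred). I'll ease back with a slight downward bias, so that fz turning negative shows the pawl has found the notch.

```bash
python3 -m pendant '[[0,-0.0004,0.0003,0],[0,-0.0004,0,0],[0,-0.0004,0,0]]'| grep -E "pos|ft"
python3 -m pendant '[[0,-0.0004,0,0],[0,-0.0004,0,0]]'| grep -E "pos|ft"
python3 -m pendant '[[0,-0.0004,0,0],[0,-0.0004,0,0]]'| grep -E "pos|ft"
```

```text
ee_pos: [0.5272, 0.0434, 0.1399]
ft_force: [-1.1, 3.4, 3.6]
ee_pos: [0.5272, 0.0432, 0.1399]
ft_force: [-1.2, 5.6, 3.1]
ee_pos: [0.5272, 0.0428, 0.14]
ft_force: [-1.6, 7.0, 5.1]
```

```bash
python3 -m pendant '[[0,0,-0.0003,0],[0,-0.0004,0,0]]'| grep -E "pos|ft"
python3 -m pendant '[[0,-0.0004,0,0],[0,-0.0004,0,0]]'| grep -E "pos|ft"
python3 -m pendant '[[0,-0.0004,0,0],[0,-0.0004,0,0]]'| grep -E "pos|ft"
```

```text
ee_pos: [0.5271, 0.042, 0.1401]
ft_force: [-1.6, 5.6, 2.5]
ee_pos: [0.5271, 0.0413, 0.1401]
ft_force: [-1.5, 5.8, 3.0]
ee_pos: [0.527, 0.0405, 0.1401]
ft_force: [-1.3, 6.2, 3.6]
```

```bash
python3 -m pendant '[[0,-0.0004,-0.0002,0],[0,-0.0004,0,0]]'| grep -E "pos|ft"
python3 -m pendant '[[0,-0.0004,0,0],[0,-0.0004,0,0]]'| grep -E "pos|ft"
python3 -m pendant '[[0,-0.0004,0,0],[0,-0.0004,0,0]]'| grep -E "pos|ft"
```

```text
ee_pos: [0.5269, 0.0393, 0.1401]
ft_force: [-1.1, 5.0, 2.3]
ee_pos: [0.5269, 0.0384, 0.1401]
ft_force: [-0.8, 6.0, 3.1]
ee_pos: [0.5268, 0.0376, 0.1401]
ft_force: [-0.3, 5.4, 2.3]
```

```bash
python3 -m pendant '[[0,-0.0004,0,0],[0,-0.0004,0,0]]'| grep -E "pos|ft"
python3 -m pendant '[[0,-0.0004,0,0],[0,-0.0004,0,0]]'| grep -E "pos|ft"
python3 -m pendant '[[0,-0.0004,0,0],[0,-0.0004,0,0]]'| grep -E "pos|ft"
```

```text
ee_pos: [0.5268, 0.0368, 0.1401]
ft_force: [-1.0, 4.3, 1.7]
ee_pos: [0.5267, 0.036, 0.1401]
ft_force: [-0.4, 5.8, 1.3]
ee_pos: [0.5267, 0.0351, 0.1401]
ft_force: [-0.9, 4.8, 2.2]
```

```bash
python3 -m pendant '[[0,-0.0004,0,0],[0,-0.0004,0,0]]'| grep -E "pos|ft"
python3 -m pendant '[[0,-0.0004,0,0],[0,-0.0004,0,0]]'| grep -E "pos|ft"
```

```text
ee_pos: [0.5266, 0.0343, 0.1401]
ft_force: [-0.5, 4.6, 0.6]
ee_pos: [0.5265, 0.0332, 0.14]
ft_force: [-0.3, 3.8, -0.1]
```

```bash
python3 -m pendant '[[0,-0.0003,0.0003,0],[0,-0.0003,0,0]]'| grep -E "pos|ft"
python3 -m pendant '[[0,-0.0004,0,0],[0,-0.0004,0,0]]'| grep -E "pos|ft"
```

```text
ee_pos: [0.5263, 0.0311, 0.1391]
ft_force: [2.8, 0.8, -5.1]
ee_pos: [0.5263, 0.0303, 0.1393]
ft_force: [2.6, 1.3, -4.7]
```

The pawl has found the notch: fz flipped to −5 and z fell. Lowering the bar fully.

```bash
python3 -m pendant '[[0,0,0.001,0],[0,0,0.001,0],[0,0,0.001,0],[0,0,0.001,0],[0,0,0.001,0],[0,0,0.001,0],[0,0,0,0]]'| grep -E "pos|ft"
python3 -m pendant '[[0,0,0.0005,0],[0,0,0.0005,0],[0,0,0,0]]'| grep -E "pos|ft"
```

```text
ee_pos: [0.5262, 0.0306, 0.1334]
ft_force: [3.5, -1.5, -3.7]
ee_pos: [0.5262, 0.0309, 0.1326]
ft_force: [2.2, -1.9, -4.5]
```

```bash
python3 -m pendant '[[0,0,0.0004,0],[0,0,0.0004,0],[0,0,0,0]]'| grep -E "pos|ft"
python3 -m pendant '[[0,0,0,0],[0,0,0,0],[0,0,0,0],[0,0,0,0]]' 0.5 | grep -vE "rot"
python3 -m pendant '[[0,0,0,0],[0,0,0,0],[0,0,0,0],[0,0,0,0],[0,0,0,0]]' 0.9| grep -vE "rot"
```

```text
ee_pos: [0.5263, 0.031, 0.1321]
ft_force: [1.6, -2.0, 0.5]
time: 15.95
ee_pos: [0.526, 0.0311, 0.1317]
ft_force: [-0.2, -0.2, -0.1]
width: 0.0309
grip_force: 0.0
time: 16.37
ee_pos: [0.5262, 0.0309, 0.1318]
ft_force: [-0.8, 0.3, 0.1]
width: 0.0637
grip_force: 0.0
```

Down at z=0.132, the same height as when parked. I'll retract straight up and check.

```bash
python3 -m pendant '[[0,0,-0.005,0],[0,0,-0.012,0],[0,0,-0.02,0],[0,0,-0.02,0],[0,0,-0.02,0],[0,0,-0.02,0],[0,0,0,0],[0,0,0,0]]' 0.9| grep -vE "rot"
python3 - <<'E'
from bench import r
from h import *
import cv2
d=r.camera("wrist");w=d["img"][:,:,::-1]
s=r.camera("side")["img"][:,:,::-1]
cv2.imwrite("pics/w6.png",np.vstack([cv2.resize(w[100:280,220:640],(700,300)),cv2.copyMakeBorder(cv2.resize(s[160:310,180:420],(480,300),interpolation=cv2.INTER_CUBIC),0,0,0,220,cv2.BORDER_CONSTANT)]))
m=r.outline_of("bar_grip","wrist")
d and print([(o["bbox"],o["score"]) for o in m])
E
```

```text
time: 17.03
ee_pos: [0.5269, 0.031, 0.2308]
ft_force: [0.3, -0.1, -0.6]
width: 0.0787
grip_force: 0.0
[([325.2, 203.6, 12.9, 120.4], 0.65)]
```

View pics/w6.png

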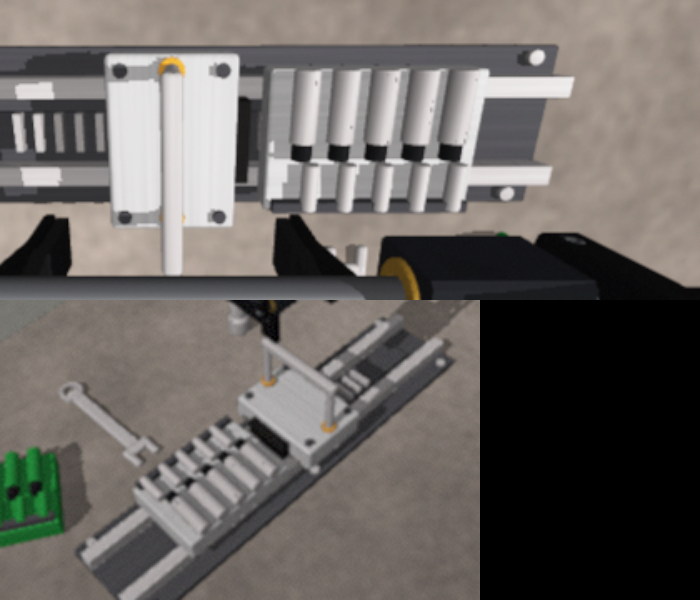

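The picture shows the stop about 12 mm short of the valve body, the bar down, the valve body square on the guides and the gripper clear. Handing in.

```bash
python3 -c "
from bench import r
print(r.close_job())"
```

```text
the job is handed in; nothing more can be done
None
```

The stop touched the valve body at about 5 N, was eased back about 12 mm until the bar dropped fully into the first notch, and was released there; the job is handed in at about 17 s of the 58 s allowed.

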